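Clamp a knife blade with a ratchet lever

ROBOT

A 6-joint arm with a two-finger parallel gripper is mounted at the origin on the work surface. World frame = base frame: x ahead of the robot, y to its left, z up, the work surface at z = 0. Lengths are in mm, angles in rad, forces in N, time in s.
With the tool pointing down it reaches from about 400 to 925 mm from the base axis. Payload 12.5 kg.
Tool frame: the origin (TCP) lies on the centre line of the jaws, within the pads' length; the fingertips stand 19 mm ahead of it and the grasp point (between the pads) is the TCP; z points along the fingers, y is the line along which they close (so a half turn about z gives the same grasp; the last joint's range is limited). The gripper opens to 95 mm and grips with 3 to 60 N. Pads are 20 mm wide; open, the fingers measure 119 mm over their backs; the gripper's body (75 mm by 180 mm) begins 59 mm behind the grasp point.
Start: joints at [1.16, 0.491, 1.559, -0, 1.092, -0.106], TCP at [187.546, 596.214, 233.661] pointing down, gripper open.
Joint ranges: [-3.1, 3.1], [-0.84, 2.19], [0.05, 2.79], [-1.13, 4.28], [0.06, 2.93], [-2.69, 2.69]. Speed limits (rad/s): [2.22, 2.22, 2.79, 3.14, 3.14, 3.14].

INTERFACE

Orientations are given as [roll, pitch, yaw] about the fixed x, y, z axes, in that order (R = Rz(yaw) Ry(pitch) Rx(roll)).
In Python, from cell import state, read_camera, job_done gives the robot as it stands.
- The arm moves only by the tool arm_command, never from a script. Its argument "deltas" is a list of rows, each an object of numbers: "dx", "dy", "dz": the shift along the world's x, y, z in m; "yaw": the turn about the world's z in degrees. In form: [{"dx": .., "dy": .., "dz": .., "yaw": ..}, ...]. A call has 1 to 20 rows; each row shifts and turns the commanded pose from where the row before left it; what a row does not reach is not made up. A row lasts 1/10 s, in which the tool goes at most 50 mm and 8.59 degrees, less where a joint would pass 70% of its speed; a pose out of reach is approached as far as the arm can. A call with a gripper value outside its range is refused whole. "gripper" is the finger opening in m, from 0 to 0.0951, set as the call begins (left out, the last holds). The fingers move at their own pace and stop on an object; the grip force is fixed at half the most. Time passes only in rows, so rows that do not move let the fingers close. It gives the time, the measured TCP pose, the force, the opening and the grip force at its end, in the units of the state.
- state(): the state, without advancing time (a new reading comes with each control period).
- read_camera(name): name is "side" or "top" or "wrist"; returns a dict with "color" (420x560x3 uint8, red, green, blue), "range_z" (420x560 float32, mm along the optical axis (not along the pixel's ray), 0 where there is no reading), "fx", "fy", "cx", "cy" (pixels), "k1" (the pictures are not rectified: a ray, as slopes to the right and down, at radius r is drawn at 1 + k1 r^2 times it, then the intrinsics apply), "extrinsics" (4x4, takes a point from camera to world coordinates). Camera axes: x right, y up, looking along -z (the intrinsics and any distortion apply to the point x, -y, -z); pixel columns grow to the right and rows downward; lengths in mm; the calibration is good to about 2 mm. A picture is of the moment at which its call begins.
- job_done(): hands the job in; it is judged then, once.
The state is a dict: "t": time; "joints": joint angles; "qvel": joint speeds; "tau": joint torques, N m; "eef_pos": TCP position; "tcp_rot": TCP orientation; "ft_force": force on the tool from outside, world axes, zero at the start; "moment": the same for the moment, N m; "opening": opening from 0.0 (shut) to 1.0 (fully open); "grip_force": force on a finger pad.
Only numpy, scipy, OpenCV 4.12 (cv2) and the standard library are available. Lean on these libraries where they do the work, as an engineer would, in place of code of your own. Each camera call takes 0.05 s, during which the arm holds its last target. There are 200 camera calls.

TASK

Clamp the knife blade on the fixture: turn the black lever clockwise, lifting it off its serrations to swing it back for each new stroke, until the screw turns no further and the pad presses hard on the blade. Then lift the lever once more, swing it back as near as it will go to the stop pin on the column's side, and leave it dropped fully home in the serrations, the screw still tight. Do not shift the blade, and leave the things around where they are.

Things in the scene. Friction and masses are not known exactly. Their poses are not given: they have to be found in the camera images.
- fixture: Grey cast C-shaped blade clamp fixed to the bench: base plate 200 x 180 x 18 mm, column 32 x 80 mm on its -x side, top disc of radius 62 mm, 104 mm high. Origin: on the vertical screw axis at bench level; z up, x from the column (robot's side) to the open mouth, y along the blade; yawed up to 0.35 rad. A black lever turns about the screw axis above the disc.
- grip (a point): Middle of the lever's upright round black grip (22 mm diameter, from 118 to 178 mm above the bench), 100 mm from the screw axis: 155 mm above the bench when the lever is home, 161 when it rides on the serrations' tips. Lever arm 14 mm wide, z 118 to 130 mm; hub radius 31.5 mm, top at 134 mm. It lifts straight up by up to 16 mm against a spring (5 to 11 N in all) and springs back down.
- serrations (a point): Tips of the serrated ring under the lever's hub, on the screw axis. 16 square-flanked serrations, 6 mm high, 22.5 deg apart, about 0.08 rad play. Lifted more than 6 mm the lever swings freely; home between them it turns the screw with it, both ways; set down on the tips it slides over them with little drag and drops into the next gap when turned.
- rest_stop (a point): Top of the stop pin on the column's side (steel, 8 mm thick, 50 mm off the screw axis, 134 mm high). It stops the lever when the lever points 150 deg counter-clockwise (from above) from the fixture's +x. At the start the lever lies 0 to 0.6 rad clockwise of this.
- far_stop (a point): Top of the other stop pin, same size. It stops the lever at 30 deg from the fixture's +x, so the swing is 120 deg (2.1 rad). Clockwise, from the rest stop to the far stop, tightens.
- pad: Steel pad under the screw, 32 mm diameter, 10 mm thick, moving only up and down, 3 mm down per rad of screw. Origin on the screw axis 39.2 mm below its underside. 2.7 to 3.2 rad lead to the screw's dead stop (unreadable: feel it); the sprung pad (30 N/mm) meets the blade 0.8 rad before. Turning takes about 3.5 N at the grip, 6 N as it presses. The screw stays where it is left.
- blade: The bare metal knife blade blank, 210 mm long along its y, 28 mm wide, 4 mm thick, loose on the 28 mm high bed under the pad, its ends sticking out either side. Origin: centre of its underside.
- glue: White glue bottle, 44 mm diameter, 110 mm high, upright; origin at its underside.
- hammer: Hammer lying on the bench; origin at its underside.
- file: Steel file with wooden handle, 300 mm long, lying beyond the fixture; origin at its underside.
- pliers: Pliers with red grips, about 160 mm long, lying on the bench left of the fixture; origin at the underside of the pivot.
- scale: Wooden handle scale, 110 x 30 x 8 mm, lying between robot and fixture; origin at its underside.
- jar: Glass jar with steel lid, 60 mm diameter, 70 mm high, upright, right of the fixture; origin at its underside.
Things that resemble listed ones, but are neither listed nor needed, are in the scene too. Several things have the shape of the blade; the one meant has the colours described above.

How it is judged (in metres and radians):
On the way:
1. the screw is tight: the pad presses on the blade with more than 40 N (contact force between pad and blade above 40 N), for 0.3 s.
At the end, for the whole second after the job is handed in: The pad presses on the blade with over 40 N (about 65 N at the screw's stop); the grip is over 45 mm to the column's side of the screw axis (within 0.57 rad of that stop) and under 157.5 mm above the bench (155 when home); the blade rests within 8 mm of where it lay (contact force between pad and blade above 40 N and x of grip in the frame of fixture below -0.045 m and z of grip in the frame of fixture below 0.1575 m and linear speed of blade below 0.02 m/s and distance of blade from where it was at the start of the episode below 0.008 m); the robot touches nothing.
It fails at once if the blade is shifted by more than 10 mm (distance of blade from where it was at the start of the episode above 0.01 m).
It fails at once if the glue, hammer, file, pliers, scale or jar is shifted by more than 30 mm (distance of any of glue, hammer, file, pliers, scale, jar from where it was at the start of the episode above 0.03 m).
It also fails if it takes over 67 s, if anything falls off the work surface, if the arm or the gripper's body presses on something with over 40 N, if the wrist force passes 120 N, or if a joint passes its speed limit or range.

## Working session

There is one attempt and no reset: what is moved stays moved. The work goes in short steps, Python scripts to look and compute and a tool call to move; the robot and the scene stay as the last step left them, time stands still between calls to the robot, and variables do not carry over. Pictures are saved under pics/ and viewed, at most 10 in all, crops included, and the job is handed in when it is done.

Besides the shell and the picture viewer there is one more tool, called in YAML: its name, and indented under it one key for each argument. arm_command: Moves the arm, as the interface text tells. Its arguments: {"type":"object","properties":{"deltas":{"type":"array"},"gripper":{"type":"number"}},"required":["deltas"]}

```bash
mkdir -p pics; ls
python3 - <<'E'
from cell import state, read_camera
import cv2,pickle
print(state())
d={}
for n in ("side","top"):
    c=read_camera(n); d[n]=c
    cv2.imwrite(f"pics/{n}0.png",c["color"][:,:,::-1])
    print(n,c["fx"],c["cx"],c["cy"],c["k1"],c["extrinsics"].round(3).tolist())
pickle.dump(d,open("d0.pkl","wb"))
E
```

```text
pics
{'t': 0.0, 'joints': array([ 1.16038839e+00,  4.91537191e-01,  1.55948538e+00, -2.75042466e-05,
        1.09170721e+00, -1.05610649e-01]), 'qvel': array([ 0.00067499,  0.00035761,  0.00044114, -0.00019497,  0.00056246,
        0.00031325]), 'tau': array([-8.99484075e-04, -6.12616253e+01, -2.58189833e+01,  6.91251713e-02,
        4.82016010e-02, -9.91613797e-05]), 'eef_pos': array([187.45531772, 595.97089262, 233.06326666]), 'tcp_rot': array([-3.14045930e+00, -9.56117388e-05,  2.83680800e+00]), 'ft_force': array([-0.05989976,  0.48739523, -0.70602829]), 'moment': array([-0.04235928,  0.05626285,  0.0003667 ]), 'grip_force': 0.0, 'opening': 1.0019186694540998}
side 418.94522069177935 277.3244503730653 208.27524384474594 0.029969681200338556 [[0.893, 0.307, -0.331, 71.46], [-0.451, 0.632, -0.63, -873.272], [0.016, 0.711, 0.703, 1018.587], [0.0, 0.0, 0.0, 1.0]]
top 474.94874853688754 282.95659370691857 215.30911364809134 -0.10782336245291235 [[0.021, 0.994, -0.108, 328.02], [-1.0, 0.021, -0.001, -58.835], [0.001, 0.108, 0.994, 1434.129], [0.0, 0.0, 0.0, 1.0]]
```

View pics/side0.png

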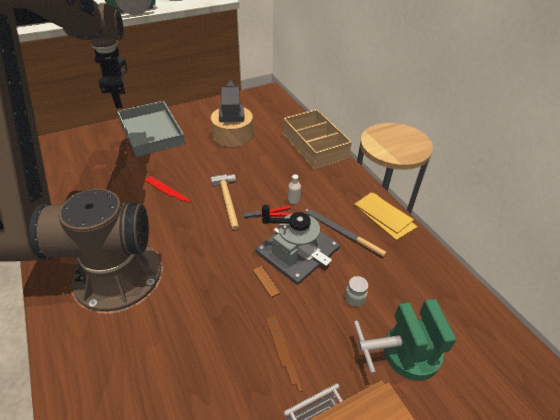

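View pics/top0.png

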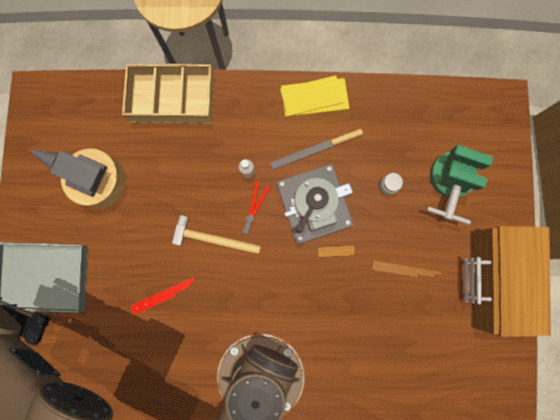

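The side view shows the fixture near (298,240) with the lever grip at about (267,212). In the top view the hub is near (317,198), the grip near (300,228) and the blade ends near (345,190) and (290,211).

```bash
cat > h.py <<'E'
import numpy as np,cv2
def ray(c,u,v):
    k=c["k1"];x=(u-c["cx"])/c["fx"];y=(v-c["cy"])/c["fy"];rd=np.hypot(x,y);r=rd
    for _ in range(20): r=rd/(1+k*r*r)
    s=r/rd if rd>0 else 1
    E=c["extrinsics"];return E[:3,3],E[:3,:3]@np.array([x*s,-y*s,-1.])
def onz(c,u,v,z):
    o,d=ray(c,u,v);return (o+d*(z-o[2])/d[2])
def pix(c,p):
    E=c["extrinsics"];q=E[:3,:3].T@(np.array(p,float)-E[:3,3]);x,y=q[0]/-q[2],-q[1]/-q[2]
    s=1+c["k1"]*(x*x+y*y);return np.array([c["cx"]+c["fx"]*x*s,c["cy"]+c["fy"]*y*s])
E
python3 - <<'E'
import pickle,cv2,numpy as np
from h import *
d=pickle.load(open("d0.pkl","rb"));a=d["top"];s=d["side"]
A=cv2.resize(a["color"][150:250,265:365,::-1],None,fx=4,fy=4,interpolation=cv2.INTER_CUBIC)
S=cv2.resize(s["color"][190:290,245:345,::-1],None,fx=4,fy=4,interpolation=cv2.INTER_CUBIC)
cv2.imwrite("pics/crop0.png",np.hstack([A,S]))
g=a["color"].max(2).astype(int)
m=(g<45).astype(np.uint8);m[:150]=0;m[250:]=0;m[:,:265]=0;m[:,365:]=0
ys,xs=np.nonzero(m);print(len(xs),xs.min(),xs.max(),ys.min(),ys.max())
print(onz(a,317,198,134),onz(a,300,228,178))
for u,v in((278,183),(335,165),(351,235),(295,243)):print(onz(a,u,v,18).round())
E
```

```text
Traceback (most recent call last):
ValueError: zero-size array to reduction operation minimum which has no identity
```

View pics/crop0.png

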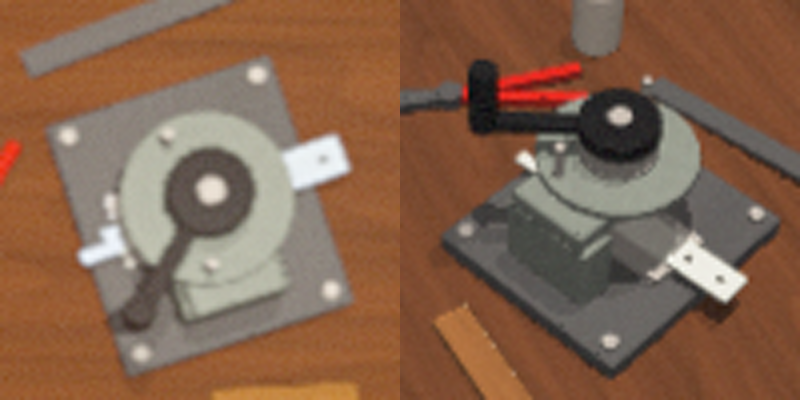

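The crop shows the hub at (318,197.5) px in top and the grip end at about (299,228). The stop pins are at (318,216), the rest pin, and (307,184), the far pin. The plate corners give a yaw of about +0.33.

Run:
```python
import pickle
from h import *
d=pickle.load(open("d0.pkl","rb"));a=d["top"];s=d["side"]
f=lambda x,y:(265+x/4,150+y/4); g=lambda x,y:(245+(x-400)/4,190+y/4)
C=np.array([onz(a,*f(*p),18) for p in((48,132),(268,57),(352,300),(133,375))])[:,:2]
print(C.round(),C.mean(0)); 
for e in (C[0]-C[3],C[1]-C[2],):print(np.linalg.norm(e),np.arctan2(e[1],e[0]))
for e in (C[0]-C[1],C[3]-C[2]):print(np.linalg.norm(e),np.arctan2(-e[0],e[1]))
def tri(p,q):
    o,u=ray(a,*p);o2,v=ray(s,*q);k=np.linalg.lstsq(np.c_[u,-v],o2-o,rcond=None)[0];P,Q=o+u*k[0],o2+v*k[1];return ((P+Q)/2).round(1),(P-Q).round(1)
print("hub",onz(a,*f(211,190),134),onz(s,*g(620,116),134),tri(f(211,190),g(620,116)))
print("gripTop top/side",onz(a,*f(134,314),178),onz(s,*g(482,68),178))
print("glue",onz(a,247,165,110), "nadir",pix(a,(328,-59,0)))
for n,p in (("pl",(253,208)),("file",(315,150)),("jar",(392,183)),("scale",(336,251))):print(n,onz(a,*p,5).round())
from scipy import ndimage
z=a["range_z"][150:250,265:365];
# height map around lever
for v in range(215,236,2):
    print(v,[int((onz(a,u,v,0)*0+ (lambda o,r:o+r*a["range_z"][v,u])(*ray(a,u,v)))[2]) for u in range(292,312,2)])
```

```text
[[ 580.  -38.]
 [ 642. -204.]
 [ 458. -268.]
 [ 398. -105.]] [ 519.43144107 -153.5855053 ]
194.25504594904638 0.35411323826914515
195.27213819778385 0.3378842925115957
177.02272406868641 0.3546196028103698
173.85611808576797 0.34892651501474004
hub [ 521.34639219 -152.92700668  134.        ] [ 527.23265176 -148.87301754  134.        ] (array([ 522.3, -153.2,  139.9]), array([-3.5,  1.4, -0.6]))
gripTop top/side [430.65021239 -99.67345189 178.        ] [438.74769832 -99.9361332  178.        ]
glue [614.10264108  47.46560961 110.        ] nadir [282.36596409 267.03869324]
pl [504.  34.   5.]
file [ 688. -152.    5.]
jar [ 591. -390.    5.]
scale [ 379. -219.    5.]
215 [23, 18, 28, 27, 23, 103, 131, 142, 136, 105]
217 [21, 18, 17, 18, 13, 20, 139, 138, 139, 103]
219 [18, 14, 23, 20, 21, 132, 138, 132, 105, 104]
221 [15, 19, 22, 19, 23, 133, 134, 133, 75, 90]
223 [18, 23, 18, 20, 137, 132, 134, 17, 68, 82]
225 [13, 18, 184, 186, 188, 183, 17, 18, 41, 81]
227 [20, 16, 185, 181, 184, 186, 21, 10, 18, 72]
229 [22, 15, 184, 190, 183, 187, 19, 16, 13, 65]
231 [15, 17, 142, 179, 184, 19, 23, 22, 17, 26]
233 [4, 16, 18, 25, 17, 18, 17, 17, 20, 11]
235 [-3, 16, 16, 18, 20, 17, 14, 22, 19, 19]
```

arm_command:
  deltas:
    - {"dx":0.022,"dy":-0.033,"dz":0.001}
    - {"dx":0.022,"dy":-0.033,"dz":0.001}
    - {"dx":0.022,"dy":-0.033,"dz":0.001}
    - {"dx":0.022,"dy":-0.033,"dz":0.001}
    - {"dx":0.022,"dy":-0.033,"dz":0.001}
    - {"dx":0.022,"dy":-0.033,"dz":0.001}
    - {"dx":0.022,"dy":-0.033}
    - {"dx":0.022,"dy":-0.033}
    - {"dx":0.022,"dy":-0.033}
    - {"dx":0.022,"dy":-0.033}
    - {"dx":0.022,"dy":-0.033}
    - {"dx":0.022,"dy":-0.033}
    - {"dx":-0.002,"dy":-0.037,"yaw":-1.5}
    - {"dx":-0.002,"dy":-0.037,"yaw":-1.5}
    - {"dx":-0.002,"dy":-0.037,"yaw":-1.5}
    - {"dx":-0.002,"dy":-0.037,"yaw":-1.5}
    - {"dx":-0.002,"dy":-0.038,"yaw":-1.5}
    - {"dx":-0.002,"dy":-0.038,"yaw":-1.5}
    - {"dx":-0.002,"dy":-0.038,"yaw":-1.5}
    - {"dx":-0.002,"dy":-0.038,"yaw":-1.5}
  gripper: 0.06

```text
$.deltas[0]: bad value
```

Run:
```python
from cell import state, read_camera
import cv2,pickle
from h import *
c=read_camera("wrist");pickle.dump(c,open("w0.pkl","wb"))
s=state();print(s["t"],s["eef_pos"],s["tcp_rot"],s["joints"],s["ft_force"])
im=c["color"][:,:,::-1].copy();E=c["extrinsics"];print(E.round(2).tolist())
t=s["eef_pos"];
p=pix(c,(t[0],t[1],178));print(p,pix(c,(521.5,-152.5,134)))
print("expect grip",pix(c,(435,-102,178)))
cv2.imwrite("pics/w0.png",im)
```

```text
0.15 [187.46451628 596.05861731 233.21188127] [-3.14078211e+00 -6.75480567e-05  2.83682304e+00] [ 1.16042864e+00  4.91403661e-01  1.55929475e+00 -2.05774725e-05
  1.09170739e+00 -1.05588610e-01] [-0.1071067   0.256522   -0.40688936]
[[0.3, -0.91, -0.28, 107.59], [0.95, 0.29, 0.09, 620.63], [-0.0, -0.29, 0.96, 384.62], [0.0, 0.0, 0.0, 1.0]]
[278.38317468 242.45068907] [-55.37708558 495.33750394]
expect grip [-56.72911291 461.76915619]
```

View pics/w0.png

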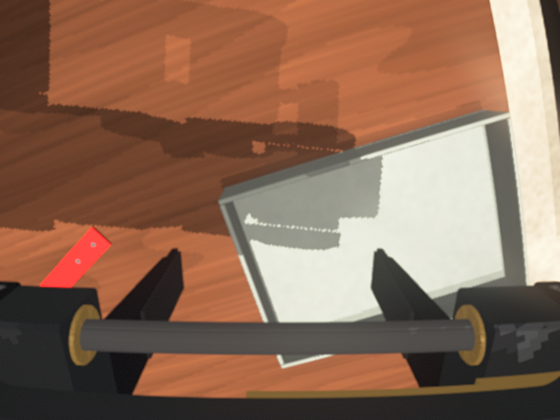

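The move was refused because each row needs all four keys. The picture only shows the tray under the start pose.

arm_command:
  deltas:
    - {"dx":0.022,"dy":-0.033,"dz":0.001,"yaw":0}
    - {"dx":0.022,"dy":-0.033,"dz":0.001,"yaw":0}
    - {"dx":0.022,"dy":-0.033,"dz":0.001,"yaw":0}
    - {"dx":0.022,"dy":-0.033,"dz":0.001,"yaw":0}
    - {"dx":0.022,"dy":-0.033,"dz":0.001,"yaw":0}
    - {"dx":0.022,"dy":-0.033,"dz":0.001,"yaw":0}
    - {"dx":0.022,"dy":-0.033,"dz":0.001,"yaw":0}
    - {"dx":0.022,"dy":-0.033,"dz":0,"yaw":0}
    - {"dx":0.022,"dy":-0.033,"dz":0,"yaw":0}
    - {"dx":0.022,"dy":-0.033,"dz":0,"yaw":0}
    - {"dx":0.022,"dy":-0.033,"dz":0,"yaw":0}
    - {"dx":0.022,"dy":-0.033,"dz":0,"yaw":0}
    - {"dx":-0.002,"dy":-0.037,"dz":0,"yaw":-1.5}
    - {"dx":-0.002,"dy":-0.037,"dz":0,"yaw":-1.5}
    - {"dx":-0.002,"dy":-0.037,"dz":0,"yaw":-1.5}
    - {"dx":-0.002,"dy":-0.037,"dz":0,"yaw":-1.5}
    - {"dx":-0.002,"dy":-0.038,"dz":0,"yaw":-1.5}
    - {"dx":-0.002,"dy":-0.038,"dz":0,"yaw":-1.5}
    - {"dx":-0.002,"dy":-0.038,"dz":0,"yaw":-1.5}
    - {"dx":-0.002,"dy":-0.038,"dz":0,"yaw":-1.5}
  gripper: 0.06

```text
t: 2.15
eef_pos: [435.2, -101.3, 240.7]
tcp_rot: [3.141, 0.0, 2.626]
ft_force: [0.5, -1.0, 0.3]
opening: 0.632
grip_force: 0.0
```

Run:
```python
from cell import state, read_camera
import cv2,pickle
from h import *
c=read_camera("wrist");pickle.dump(c,open("w0.pkl","wb"))
s=state();print(s["t"],s["eef_pos"],s["tcp_rot"],s["joints"],s["ft_force"])
im=c["color"][:,:,::-1].copy()
t=s["eef_pos"];
p=pix(c,(t[0],t[1],178));print(p,pix(c,(521.5,-152.5,134)))
print("expect grip",pix(c,(435,-102,178)))
cv2.imwrite("pics/w1.png",im)
```

```text
2.2 [ 435.49139636 -105.18882395  240.67463552] [-3.14063355e+00  1.15654401e-03  2.62348744e+00] [-3.83999473e-01  2.30347871e-01  1.96231422e+00 -1.36065425e-03
  9.47913073e-01 -1.43589682e+00] [ 0.9603899  -1.93164783 -0.34112126]
[272.89218617 240.92355832] [275.48900669 333.35546393]
expect grip [277.03306716 237.87012662]
```

View pics/w1.png

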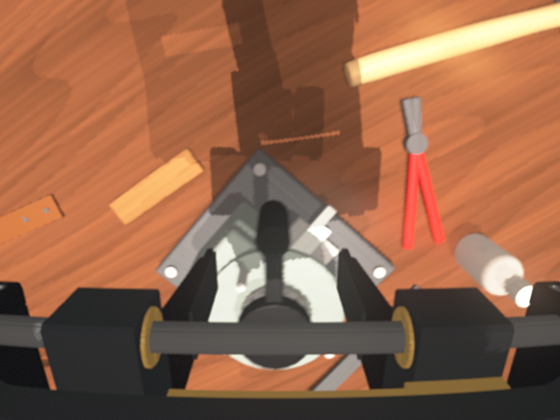

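The grip shows at about (273,215) with the hub below it at (275,330), and the fingers straddle it. I'll measure the grip top by range.

Run:
```python
import pickle
from h import *
c=pickle.load(open("w0.pkl","rb"));print(c["fx"],c["extrinsics"].round(2).tolist())
P=[]
for v in range(190,270,1):
  for u in range(245,305,1):
    z=c["range_z"][v,u]
    if z>0:
      o,r=ray(c,u,v);q=o+r*z
      if q[2]>150:P.append([u,v,*q])
P=np.array(P);print(len(P),P.min(0),P.max(0),P.mean(0));T=P[P[:,4]>172];print(len(T),T.mean(0),T.min(0),T.max(0))
H=[]
for v in range(280,320,2):
  for u in range(210,345,2):
    z=c["range_z"][v,u];o,r=ray(c,u,v);q=o+r*z
    if 95<q[2]<112:H.append(q)
H=np.array(H);print(len(H),H.mean(0) if len(H) else 0)
```

```text
376.4045050611826 [[0.49, -0.83, -0.26, 362.2], [0.87, 0.47, 0.15, -60.75], [-0.0, -0.29, 0.96, 392.17], [0.0, 0.0, 0.0, 1.0]]
1449 [ 256.          208.          423.16700252 -114.62194612  150.03302765] [292.         258.         444.58584759 -92.78355017 186.14770926] [ 274.00828157  233.49689441  431.33956088 -102.02779872  178.3278513 ]
1129 [ 273.94596988  238.27015058  432.59340728 -102.74794599  183.08061936] [ 256.          218.          423.3795915  -114.62194612  172.01099504] [292.         258.         444.58584759 -92.78355017 186.14770926]
786 [ 509.11529226 -142.05861118  104.98555519]
```

arm_command:
  deltas:
    - {"dx":-0.001,"dy":-0.003,"dz":0,"yaw":0}
    - {"dx":0,"dy":0,"dz":0,"yaw":0}
    - {"dx":0,"dy":0,"dz":-0.02,"yaw":0}
    - {"dx":0,"dy":0,"dz":-0.02,"yaw":0}
    - {"dx":0,"dy":0,"dz":-0.02,"yaw":0}
    - {"dx":0,"dy":0,"dz":-0.016,"yaw":0}
    - {"dx":0,"dy":0,"dz":-0.01,"yaw":0}
    - {"dx":0,"dy":0,"dz":0,"yaw":0}
    - {"dx":0,"dy":0,"dz":0,"yaw":0}

```text
t: 3.1
eef_pos: [434.8, -102.3, 155.0]
tcp_rot: [3.141, 0.0, 2.628]
ft_force: [0.2, -0.3, -0.6]
opening: 0.628
grip_force: 0.0
```

arm_command:
  deltas:
    - {"dx":0,"dy":0,"dz":0,"yaw":0}
    - {"dx":0,"dy":0,"dz":0,"yaw":0}
    - {"dx":0,"dy":0,"dz":0,"yaw":0}
    - {"dx":0,"dy":0,"dz":0,"yaw":0}
    - {"dx":0,"dy":0,"dz":0,"yaw":0}
  gripper: 0.0

```text
t: 3.6
eef_pos: [434.6, -102.8, 154.8]
tcp_rot: [3.141, 0.0, 2.627]
ft_force: [0.4, -0.4, -0.6]
opening: 0.268
grip_force: 0.0
```

```bash
cat > arc.py <<'E'
import numpy as np,json,sys
# arc.py start end step [R cx cy]: rows (m, deg) along the lever circle
a,b,st=map(float,sys.argv[1:4]);R=100;n=round(abs(b-a)/st)
A=np.radians(np.linspace(a,b,n+1));P=np.round(R*np.c_[np.cos(A),np.sin(A)]/1000,4)
print(n,[tuple((P[i+1]-P[i]).round(4)) for i in range(n)],"yaw",(b-a)/n)
E
python3 arc.py 150.5 55.5 5 | sed 's/np.float64//g'
```

```text
19 [((0.0046), (0.0074)), ((0.0052), (0.007)), ((0.0059), (0.0065)), ((0.0064), (0.0059)), ((0.0068), (0.0054)), ((0.0073), (0.0048)), ((0.0077), (0.0041)), ((0.0081), (0.0034)), ((0.0083), (0.0027)), ((0.0085), (0.0019)), ((0.0086), (0.0012)), ((0.0087), (0.0005)), ((0.0087), (-0.0003)), ((0.0087), (-0.0011)), ((0.0085), (-0.0018)), ((0.0084), (-0.0025)), ((0.0081), (-0.0033)), ((0.0077), (-0.004)), ((0.0074), (-0.0046))] yaw -5.0
```

arm_command:
  deltas:
    - {"dx":0,"dy":0,"dz":0,"yaw":0}
    - {"dx":0,"dy":0,"dz":0,"yaw":0}
    - {"dx":0,"dy":0,"dz":0,"yaw":0}

```text
t: 3.9
eef_pos: [434.6, -102.8, 154.7]
tcp_rot: [3.142, 0.0, 2.627]
ft_force: [0.6, -0.1, 2.0]
opening: 0.231
grip_force: 30.0
```

arm_command:
  deltas:
    - {"dx":0.0046,"dy":0.0074,"dz":0,"yaw":-5}
    - {"dx":0.0052,"dy":0.007,"dz":0,"yaw":-5}
    - {"dx":0.0059,"dy":0.0065,"dz":0,"yaw":-5}
    - {"dx":0.0064,"dy":0.0059,"dz":0,"yaw":-5}

```text
t: 4.3
eef_pos: [456.6, -75.7, 154.5]
tcp_rot: [-3.141, -0.001, 2.275]
ft_force: [-1.9, 0.0, 5.0]
opening: 0.227
grip_force: 30.0
```

arm_command:
  deltas:
    - {"dx":0.0068,"dy":0.0054,"dz":0,"yaw":-5}
    - {"dx":0.0073,"dy":0.0048,"dz":0,"yaw":-5}
    - {"dx":0.0077,"dy":0.0041,"dz":0,"yaw":-5}
    - {"dx":0.0081,"dy":0.0034,"dz":0,"yaw":-5}
    - {"dx":0.0083,"dy":0.0027,"dz":0,"yaw":-5}
    - {"dx":0.0085,"dy":0.0019,"dz":0,"yaw":-5}
    - {"dx":0.0086,"dy":0.0012,"dz":0,"yaw":-5}
    - {"dx":0.0087,"dy":0.0005,"dz":0,"yaw":-5}

```text
t: 5.1
eef_pos: [520.6, -51.6, 154.1]
tcp_rot: [-3.14, -0.0, 1.577]
ft_force: [1.1, 0.7, -6.5]
opening: 0.23
grip_force: 30.0
```

arm_command:
  deltas:
    - {"dx":0.0087,"dy":-0.0003,"dz":0,"yaw":-5}
    - {"dx":0.0087,"dy":-0.0011,"dz":0,"yaw":-5}
    - {"dx":0.0085,"dy":-0.0018,"dz":0,"yaw":-5}
    - {"dx":0.0084,"dy":-0.0025,"dz":0,"yaw":-5}
    - {"dx":0.0081,"dy":-0.0033,"dz":0,"yaw":-5}
    - {"dx":0.0077,"dy":-0.004,"dz":0,"yaw":-5}
    - {"dx":0.0074,"dy":-0.0046,"dz":0,"yaw":-5}
    - {"dx":0,"dy":0,"dz":0,"yaw":0}

```text
t: 5.9
eef_pos: [578.4, -69.3, 154.0]
tcp_rot: [-3.14, -0.0, 0.967]
ft_force: [0.8, 6.1, -2.8]
opening: 0.226
grip_force: 30.0
```

Run:
```python
from cell import state, read_camera
import pickle
from h import *
s=state();print(s["t"],s["eef_pos"],s["ft_force"],s["moment"])
d0=pickle.load(open("d0.pkl","rb"))
def hts(c):
    H={}
    for nm,(x0,y0,R0,R1) in {"hub":(521.5,-152.5,8,28),"disc":(521.5,-152.5,38,58)}.items():
        L=[]
        p=pix(c,(x0,y0,134))
        for v in range(int(p[1])-40,int(p[1])+40):
            for u in range(int(p[0])-40,int(p[0])+40):
                z=c["range_z"][v,u]
                if z>0:
                    o,r=ray(c,u,v);q=o+r*z
                    if R0<np.hypot(q[0]-x0,q[1]-y0)<R1 and q[2]>(95 if nm=="disc" else 120) and (nm=="hub" or q[2]<112):L.append(q[2])
        H[nm]=(len(L),np.median(L) if L else 0)
    return H
for n in("top","side"):
    c=read_camera(n);pickle.dump(c,open(n+"1.pkl","wb"));print(n,hts(d0[n]),hts(c))
c=pickle.load(open("side1.pkl","rb"))
import cv2
cv2.imwrite("pics/s1.png",cv2.resize(c["color"][180:290,235:355,::-1],None,fx=5,fy=5,interpolation=cv2.INTER_CUBIC))
```

```text
5.9 [578.38802867 -69.25689686 153.96654846] [ 0.78874591  6.08375811 -2.80085474] [ 0.78460854 -0.20922204 -0.11296045]
top {'hub': (294, np.float64(140.18970889890238)), 'disc': (688, np.float64(104.22522599025126))} {'hub': (290, np.float64(139.11528647936382)), 'disc': (494, np.float64(103.936167815501))}
side {'hub': (201, np.float64(139.6646587552625)), 'disc': (341, np.float64(103.93180671738253))} {'hub': (188, np.float64(138.94945807847085)), 'disc': (387, np.float64(103.84503922719023))}
```

View pics/s1.png

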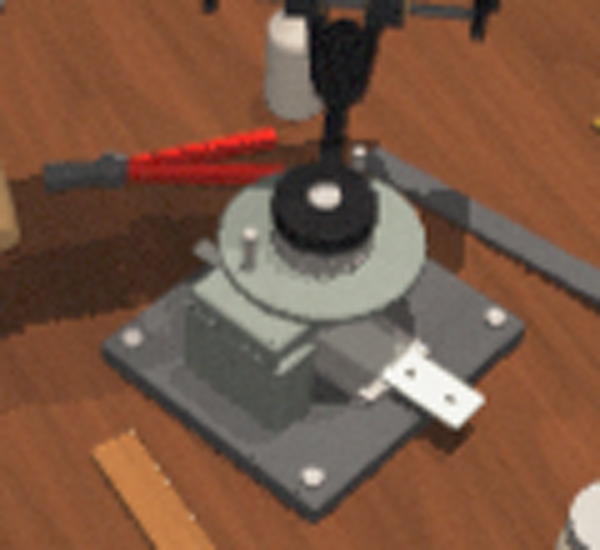

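The black hub top is at 139 mm (140 at the start) where home is 134, so the lever has been riding on the tips all along and the screw has not turned. I'll swing it back lifted, then turn with the grip loosely caged so the spring can drop it.

```bash
(python3 arc.py 55.5 166.5 6.17;python3 arc.py 166.5 52.5 4) | sed 's/np.float64//g'
```

```text
18 [((-0.0091), (0.0056)), ((-0.0098), (0.0046)), ((-0.0101), (0.0035)), ((-0.0105), (0.0024)), ((-0.0107), (0.0013)), ((-0.0108), (0.0001)), ((-0.0107), (-0.001)), ((-0.0105), (-0.0022)), ((-0.0102), (-0.0033)), ((-0.0099), (-0.0044)), ((-0.0093), (-0.0055)), ((-0.0086), (-0.0063)), ((-0.0079), (-0.0073)), ((-0.0071), (-0.0081)), ((-0.0062), (-0.0088)), ((-0.0052), (-0.0094)), ((-0.0042), (-0.0099)), ((-0.003), (-0.0104))] yaw 6.166666666666667
28 [((0.0019), (0.0069)), ((0.0023), (0.0067)), ((0.0029), (0.0065)), ((0.0033), (0.0063)), ((0.0038), (0.006)), ((0.0041), (0.0058)), ((0.0046), (0.0054)), ((0.0049), (0.0051)), ((0.0053), (0.0048)), ((0.0056), (0.0043)), ((0.0059), (0.004)), ((0.0062), (0.0035)), ((0.0064), (0.0031)), ((0.0066), (0.0026)), ((0.0068), (0.0021)), ((0.0069), (0.0016)), ((0.007), (0.0012)), ((0.0071), (0.0006)), ((0.0071), (0.0002)), ((0.0071), (-0.0004)), ((0.007), (-0.0008)), ((0.007), (-0.0014)), ((0.0069), (-0.0018)), ((0.0067), (-0.0024)), ((0.0065), (-0.0028)), ((0.0063), (-0.0032)), ((0.0061), (-0.0037)), ((0.0058), (-0.0042))] yaw -4.071428571428571
```

arm_command:
  deltas:
    - {"dx":0,"dy":0,"dz":0.003,"yaw":0}
    - {"dx":0,"dy":0,"dz":0.002,"yaw":0}
    - {"dx":-0.0091,"dy":0.0056,"dz":0,"yaw":6.17}
    - {"dx":-0.0098,"dy":0.0046,"dz":0,"yaw":6.17}
    - {"dx":-0.0101,"dy":0.0035,"dz":0,"yaw":6.17}
    - {"dx":-0.0105,"dy":0.0024,"dz":0,"yaw":6.17}
    - {"dx":-0.0107,"dy":0.0013,"dz":0,"yaw":6.17}
    - {"dx":-0.0108,"dy":0.0001,"dz":0,"yaw":6.17}
    - {"dx":-0.0107,"dy":-0.001,"dz":0,"yaw":6.17}
    - {"dx":-0.0105,"dy":-0.0022,"dz":0,"yaw":6.17}
    - {"dx":-0.0102,"dy":-0.0033,"dz":0,"yaw":6.17}
    - {"dx":-0.0099,"dy":-0.0044,"dz":0,"yaw":6.17}
    - {"dx":-0.0093,"dy":-0.0055,"dz":0,"yaw":6.17}
    - {"dx":-0.0086,"dy":-0.0063,"dz":0,"yaw":6.17}
    - {"dx":-0.0079,"dy":-0.0073,"dz":0,"yaw":6.17}
    - {"dx":-0.0071,"dy":-0.0081,"dz":0,"yaw":6.17}
    - {"dx":-0.0062,"dy":-0.0088,"dz":0,"yaw":6.17}
    - {"dx":-0.0052,"dy":-0.0094,"dz":0,"yaw":6.17}
    - {"dx":-0.0042,"dy":-0.0099,"dz":0,"yaw":6.17}
    - {"dx":-0.003,"dy":-0.0104,"dz":0,"yaw":6.17}

```text
t: 8.0
eef_pos: [424.3, -129.4, 159.9]
tcp_rot: [-3.141, 0.001, 2.913]
ft_force: [6.2, -0.4, -8.9]
opening: 0.225
grip_force: 30.0
```

arm_command:
  deltas:
    - {"dx":0,"dy":0,"dz":0,"yaw":0}
    - {"dx":0,"dy":0,"dz":0,"yaw":0}
    - {"dx":0,"dy":0,"dz":-0.005,"yaw":0}
    - {"dx":0,"dy":0,"dz":0,"yaw":0}

```text
t: 8.4
eef_pos: [424.5, -128.5, 154.6]
tcp_rot: [-3.141, 0.0, 2.907]
ft_force: [2.4, -1.7, -1.3]
opening: 0.227
grip_force: 30.0
```

arm_command:
  deltas:
    - {"dx":0,"dy":0,"dz":0,"yaw":0}
    - {"dx":0,"dy":0,"dz":0,"yaw":0}
    - {"dx":0,"dy":0,"dz":0,"yaw":0}
    - {"dx":0,"dy":0,"dz":0,"yaw":0}
  gripper: 0.028

```text
t: 8.8
eef_pos: [424.3, -128.6, 154.7]
tcp_rot: [3.142, -0.0, 2.908]
ft_force: [0.6, 0.2, -0.1]
opening: 0.296
grip_force: 0.0
```

arm_command:
  deltas:
    - {"dx":0.0019,"dy":0.0069,"dz":0,"yaw":-4.07}
    - {"dx":0.0023,"dy":0.0067,"dz":0,"yaw":-4.07}
    - {"dx":0.0029,"dy":0.0065,"dz":0,"yaw":-4.07}
    - {"dx":0.0033,"dy":0.0063,"dz":0,"yaw":-4.07}
    - {"dx":0.0038,"dy":0.006,"dz":0,"yaw":-4.07}
    - {"dx":0.0041,"dy":0.0058,"dz":0,"yaw":-4.07}
    - {"dx":0.0046,"dy":0.0054,"dz":0,"yaw":-4.07}

```text
t: 9.5
eef_pos: [447.0, -85.0, 154.7]
tcp_rot: [-3.141, -0.0, 2.408]
ft_force: [-2.4, -4.0, 1.2]
opening: 0.293
grip_force: 2.0
```

```bash
cat > hub.py <<'E'
from cell import state, read_camera
from h import *
def hub():
    for n in ("top","side"):
        c=read_camera(n);p=pix(c,(521.5,-152.5,134)).astype(int);L=[]
        for v in range(p[1]-20,p[1]+20):
            for u in range(p[0]-20,p[0]+20):
                o,r=ray(c,u,v);q=o+r*c["range_z"][v,u]
                if 8<np.hypot(q[0]-521.5,q[1]+152.5)<28 and 120<q[2]<160:L.append(q[2])
        print(n,len(L),np.median(L) if L else 0)
    s=state();e=s["eef_pos"];f=s["ft_force"];a=np.arctan2(e[1]+152.5,e[0]-521.5)
    print(s["t"],e.round(1),"ang",np.degrees(a).round(1),"f",f.round(1),"tang ccw",(-f[0]*np.sin(a)+f[1]*np.cos(a)).round(1))
if __name__=="__main__":hub()
E
python3 hub.py
```

```text
top 161 134.28708489516566
side 198 133.76940762377
9.6 [447.2 -84.8 154.6] ang 137.6 f [-2.2 -0.4  1.6] tang ccw 1.8
```

The lever is home now (hub top 134 mm). I'll carry on with the stroke.

arm_command:
  deltas:
    - {"dx":0.0049,"dy":0.0051,"dz":0,"yaw":-4.07}
    - {"dx":0.0053,"dy":0.0048,"dz":0,"yaw":-4.07}
    - {"dx":0.0056,"dy":0.0043,"dz":0,"yaw":-4.07}
    - {"dx":0.0059,"dy":0.004,"dz":0,"yaw":-4.07}
    - {"dx":0.0062,"dy":0.0035,"dz":0,"yaw":-4.07}
    - {"dx":0.0064,"dy":0.0031,"dz":0,"yaw":-4.07}
    - {"dx":0.0066,"dy":0.0026,"dz":0,"yaw":-4.07}
    - {"dx":0.0068,"dy":0.0021,"dz":0,"yaw":-4.07}
    - {"dx":0.0069,"dy":0.0016,"dz":0,"yaw":-4.07}
    - {"dx":0.007,"dy":0.0012,"dz":0,"yaw":-4.07}

```text
t: 10.6
eef_pos: [508.0, -52.5, 154.5]
tcp_rot: [-3.139, -0.001, 1.699]
ft_force: [-4.3, 0.8, 2.2]
opening: 0.296
grip_force: 2.2
```

arm_command:
  deltas:
    - {"dx":0.0071,"dy":0.0006,"dz":0,"yaw":-4.07}
    - {"dx":0.0071,"dy":0.0002,"dz":0,"yaw":-4.07}
    - {"dx":0.0071,"dy":-0.0004,"dz":0,"yaw":-4.07}
    - {"dx":0.007,"dy":-0.0008,"dz":0,"yaw":-4.07}
    - {"dx":0.007,"dy":-0.0014,"dz":0,"yaw":-4.07}
    - {"dx":0.0069,"dy":-0.0018,"dz":0,"yaw":-4.07}
    - {"dx":0.0067,"dy":-0.0024,"dz":0,"yaw":-4.07}
    - {"dx":0.0065,"dy":-0.0028,"dz":0,"yaw":-4.07}
    - {"dx":0.0063,"dy":-0.0032,"dz":0,"yaw":-4.07}
    - {"dx":0.0061,"dy":-0.0037,"dz":0,"yaw":-4.07}
    - {"dx":0,"dy":0,"dz":0,"yaw":0}

```text
t: 11.7
eef_pos: [576.6, -68.4, 154.4]
tcp_rot: [-3.141, -0.0, 0.99]
ft_force: [-0.2, 3.2, 0.2]
opening: 0.292
grip_force: 1.1
```

```bash
python3 hub.py
```

```text
top 290 134.08680000232573
side 194 133.74483148835998
11.8 [576.3 -68.5 154.5] ang 56.9 f [-0.3  1.2  0.5] tang ccw 0.9
```

arm_command:
  deltas:
    - {"dx":0,"dy":0,"dz":0,"yaw":0}
    - {"dx":0,"dy":0,"dz":0,"yaw":0}
    - {"dx":0,"dy":0,"dz":0,"yaw":0}
    - {"dx":0,"dy":0,"dz":0,"yaw":0}
    - {"dx":0,"dy":0,"dz":0.003,"yaw":0}
    - {"dx":0,"dy":0,"dz":0.004,"yaw":0}
    - {"dx":0,"dy":0,"dz":0.004,"yaw":0}
    - {"dx":0,"dy":0,"dz":0,"yaw":0}
  gripper: 0.0

```text
t: 12.6
eef_pos: [576.6, -68.6, 166.1]
tcp_rot: [3.141, 0.0, 0.99]
ft_force: [-0.5, 1.9, -8.6]
opening: 0.224
grip_force: 30.0
```

```bash
python3 hub.py; (python3 arc.py 56.6 167 6.17) | sed 's/np.float64//g'
```

```text
top 296 145.396899819306
side 197 144.87058200496824
12.7 [576.6 -68.6 165.7] ang 56.7 f [-0.7  2.1 -8. ] tang ccw 1.8
18 [((-0.0092), (0.0054)), ((-0.0097), (0.0044)), ((-0.0102), (0.0033)), ((-0.0105), (0.0022)), ((-0.0106), (0.0011)), ((-0.0107), (-0.0001)), ((-0.0107), (-0.0012)), ((-0.0104), (-0.0023)), ((-0.0101), (-0.0035)), ((-0.0097), (-0.0045)), ((-0.0092), (-0.0055)), ((-0.0085), (-0.0064)), ((-0.0078), (-0.0074)), ((-0.007), (-0.0081)), ((-0.0061), (-0.0088)), ((-0.005), (-0.0094)), ((-0.0041), (-0.0099)), ((-0.0029), (-0.0103))] yaw 6.133333333333334
```

arm_command:
  deltas:
    - {"dx":-0.0092,"dy":0.0054,"dz":0,"yaw":6.13}
    - {"dx":-0.0097,"dy":0.0044,"dz":0,"yaw":6.13}
    - {"dx":-0.0102,"dy":0.0033,"dz":0,"yaw":6.13}
    - {"dx":-0.0105,"dy":0.0022,"dz":0,"yaw":6.13}
    - {"dx":-0.0106,"dy":0.0011,"dz":0,"yaw":6.13}
    - {"dx":-0.0107,"dy":-0.0001,"dz":0,"yaw":6.13}
    - {"dx":-0.0107,"dy":-0.0012,"dz":0,"yaw":6.13}
    - {"dx":-0.0104,"dy":-0.0023,"dz":0,"yaw":6.13}
    - {"dx":-0.0101,"dy":-0.0035,"dz":0,"yaw":6.13}
    - {"dx":-0.0097,"dy":-0.0045,"dz":0,"yaw":6.13}
    - {"dx":-0.0092,"dy":-0.0055,"dz":0,"yaw":6.13}
    - {"dx":-0.0085,"dy":-0.0064,"dz":0,"yaw":6.13}
    - {"dx":-0.0078,"dy":-0.0074,"dz":0,"yaw":6.13}
    - {"dx":-0.007,"dy":-0.0081,"dz":0,"yaw":6.13}
    - {"dx":-0.0061,"dy":-0.0088,"dz":0,"yaw":6.13}
    - {"dx":-0.005,"dy":-0.0094,"dz":0,"yaw":6.13}
    - {"dx":-0.0041,"dy":-0.0099,"dz":0,"yaw":6.13}
    - {"dx":-0.0029,"dy":-0.0103,"dz":0,"yaw":6.13}
    - {"dx":0,"dy":0,"dz":0,"yaw":0}
    - {"dx":0,"dy":0,"dz":0,"yaw":0}

```text
t: 14.7
eef_pos: [424.8, -129.8, 165.9]
tcp_rot: [-3.141, 0.002, 2.912]
ft_force: [3.8, -0.2, -8.1]
opening: 0.227
grip_force: 30.0
```

arm_command:
  deltas:
    - {"dx":0,"dy":0,"dz":0,"yaw":0}
    - {"dx":0,"dy":0,"dz":-0.006,"yaw":0}
    - {"dx":0,"dy":0,"dz":-0.005,"yaw":0}
    - {"dx":0,"dy":0,"dz":0,"yaw":0}
    - {"dx":0,"dy":0,"dz":0,"yaw":0}
  gripper: 0.028

```text
t: 15.2
eef_pos: [424.2, -129.4, 154.5]
tcp_rot: [3.141, -0.0, 2.915]
ft_force: [0.8, 0.5, -1.3]
opening: 0.297
grip_force: 0.0
```

```bash
python3 hub.py
```

```text
top 222 139.47880495249672
side 193 139.6947206071851
15.3 [ 424.3 -129.5  154.7] ang 166.7 f [-1.1  0.4 -0.1] tang ccw -0.1
```

arm_command:
  deltas:
    - {"dx":0.0019,"dy":0.0069,"dz":0,"yaw":-4.07}
    - {"dx":0.0023,"dy":0.0067,"dz":0,"yaw":-4.07}
    - {"dx":0.0029,"dy":0.0065,"dz":0,"yaw":-4.07}
    - {"dx":0.0033,"dy":0.0063,"dz":0,"yaw":-4.07}
    - {"dx":0.0038,"dy":0.006,"dz":0,"yaw":-4.07}
    - {"dx":0.0041,"dy":0.0058,"dz":0,"yaw":-4.07}
    - {"dx":0.0046,"dy":0.0054,"dz":0,"yaw":-4.07}

```text
t: 16.0
eef_pos: [446.9, -85.9, 154.8]
tcp_rot: [-3.141, -0.0, 2.416]
ft_force: [-2.8, -4.8, 2.0]
opening: 0.292
grip_force: 2.4
```

arm_command:
  deltas:
    - {"dx":0.0049,"dy":0.0051,"dz":0,"yaw":-4.07}
    - {"dx":0.0053,"dy":0.0048,"dz":0,"yaw":-4.07}

```text
t: 16.2
eef_pos: [456.9, -75.9, 154.7]
tcp_rot: [-3.14, -0.001, 2.273]
ft_force: [-3.8, -4.6, 1.4]
opening: 0.296
grip_force: 2.6
```

arm_command:
  deltas:
    - {"dx":0.0056,"dy":0.0043,"dz":0,"yaw":-4.07}

```text
t: 16.3
eef_pos: [462.4, -71.6, 154.7]
tcp_rot: [-3.14, -0.001, 2.202]
ft_force: [-4.6, -3.0, 2.3]
opening: 0.298
grip_force: 2.7
```

```bash
python3 hub.py
```

```text
top 122 133.82491433534653
side 191 133.74108683481654
16.4 [462.7 -71.4 154.7] ang 126.0 f [-3.2 -0.4  1.9] tang ccw 2.8
```

arm_command:
  deltas:
    - {"dx":0.0059,"dy":0.004,"dz":0,"yaw":-4.07}
    - {"dx":0.0062,"dy":0.0035,"dz":0,"yaw":-4.07}

```text
t: 16.6
eef_pos: [474.1, -64.2, 154.6]
tcp_rot: [-3.14, -0.001, 2.062]
ft_force: [-6.1, -1.6, 2.4]
opening: 0.299
grip_force: 3.0
```

arm_command:
  deltas:
    - {"dx":0.0064,"dy":0.0031,"dz":0,"yaw":-4.07}
    - {"dx":0.0066,"dy":0.0026,"dz":0,"yaw":-4.07}

```text
t: 16.8
eef_pos: [486.6, -58.4, 154.6]
tcp_rot: [-3.139, -0.002, 1.921]
ft_force: [-20.3, -10.2, 6.8]
opening: 0.294
grip_force: 11.6
```

arm_command:
  deltas:
    - {"dx":0,"dy":0,"dz":0,"yaw":0}
    - {"dx":0,"dy":0,"dz":0,"yaw":0}

```text
t: 17.0
eef_pos: [486.1, -58.6, 154.6]
tcp_rot: [-3.138, -0.002, 1.924]
ft_force: [-9.9, -3.4, 7.0]
opening: 0.298
grip_force: 5.8
```

arm_command:
  deltas:
    - {"dx":0.002,"dy":0.0007,"dz":0,"yaw":-1}
    - {"dx":0,"dy":0,"dz":0,"yaw":0}
    - {"dx":0,"dy":0,"dz":0,"yaw":0}

```text
t: 17.3
eef_pos: [487.0, -58.3, 154.4]
tcp_rot: [-3.135, -0.002, 1.907]
ft_force: [-17.8, -8.2, 9.2]
opening: 0.298
grip_force: 9.5
```

arm_command:
  deltas:
    - {"dx":0.002,"dy":0.0007,"dz":0,"yaw":-1}
    - {"dx":0,"dy":0,"dz":0,"yaw":0}
    - {"dx":0,"dy":0,"dz":0,"yaw":0}
    - {"dx":0,"dy":0,"dz":0,"yaw":0}

```text
t: 17.7
eef_pos: [487.8, -58.1, 154.3]
tcp_rot: [-3.133, -0.002, 1.89]
ft_force: [-24.9, -13.4, 12.3]
opening: 0.298
grip_force: 13.6
```

```bash
python3 hub.py
```

```text
top 210 134.40620705926904
side 192 133.8629320951112
17.8 [487.8 -58.1 154.3] ang 109.6 f [-23.9 -14.1  12.2] tang ccw 27.2
```

The screw is at its dead stop: 27 N with no motion, lever at about 111.5° world. I'll relax, grip, lift and swing back two teeth (45°).

arm_command:
  deltas:
    - {"dx":-0.0033,"dy":-0.0012,"dz":0,"yaw":2}
    - {"dx":-0.0033,"dy":-0.0012,"dz":0,"yaw":2}
    - {"dx":0,"dy":0,"dz":0,"yaw":0}
    - {"dx":0,"dy":0,"dz":0,"yaw":0}

```text
t: 18.2
eef_pos: [485.0, -59.4, 154.6]
tcp_rot: [-3.141, -0.001, 1.956]
ft_force: [-5.2, 1.0, 1.4]
opening: 0.296
grip_force: 2.3
```

arm_command:
  deltas:
    - {"dx":0,"dy":0,"dz":0,"yaw":0}
    - {"dx":0,"dy":0,"dz":0,"yaw":0}
    - {"dx":0,"dy":0,"dz":0,"yaw":0}
    - {"dx":0,"dy":0,"dz":0,"yaw":0}
    - {"dx":0,"dy":0,"dz":0,"yaw":0}
  gripper: 0.0

```text
t: 18.7
eef_pos: [483.6, -59.6, 154.5]
tcp_rot: [-3.138, -0.002, 1.957]
ft_force: [-14.2, -4.8, 7.5]
opening: 0.229
grip_force: 30.0
```

```bash
python3 hub.py
```

```text
top 185 134.14125316138393
side 184 133.63925874432323
18.8 [483.6 -59.6 154.5] ang 112.2 f [-13.8  -4.8   7.7] tang ccw 14.6
```

arm_command:
  deltas:
    - {"dx":-0.0037,"dy":-0.0015,"dz":0,"yaw":0}
    - {"dx":0,"dy":0,"dz":0,"yaw":0}
    - {"dx":0,"dy":0,"dz":0.003,"yaw":0}
    - {"dx":0,"dy":0,"dz":0.004,"yaw":0}
    - {"dx":0,"dy":0,"dz":0.004,"yaw":0}
    - {"dx":0,"dy":0,"dz":0,"yaw":0}
    - {"dx":0,"dy":0,"dz":0,"yaw":0}

```text
t: 19.5
eef_pos: [482.0, -60.8, 165.9]
tcp_rot: [3.141, 0.0, 1.956]
ft_force: [1.8, 5.4, -9.2]
opening: 0.227
grip_force: 30.0
```

```bash
python3 hub.py; (python3 arc.py 113 158.7 5) | sed 's/np.float64//g'
```

```text
top 174 145.4173658685063
side 189 144.95899151994763
19.6 [482.  -60.8 165.8] ang 113.3 f [ 2.   4.6 -7.4] tang ccw -3.7
9 [((-0.008), (-0.0039)), ((-0.0076), (-0.0045)), ((-0.0072), (-0.0052)), ((-0.0067), (-0.0057)), ((-0.0062), (-0.0064)), ((-0.0056), (-0.0069)), ((-0.0049), (-0.0073)), ((-0.0043), (-0.0078)), ((-0.0036), (-0.0081))] yaw 5.077777777777777
```

arm_command:
  deltas:
    - {"dx":-0.008,"dy":-0.0039,"dz":0,"yaw":5.08}
    - {"dx":-0.0076,"dy":-0.0045,"dz":0,"yaw":5.08}
    - {"dx":-0.0072,"dy":-0.0052,"dz":0,"yaw":5.08}
    - {"dx":-0.0067,"dy":-0.0057,"dz":0,"yaw":5.08}
    - {"dx":-0.0062,"dy":-0.0064,"dz":0,"yaw":5.08}
    - {"dx":-0.0056,"dy":-0.0069,"dz":0,"yaw":5.08}
    - {"dx":-0.0049,"dy":-0.0073,"dz":0,"yaw":5.08}
    - {"dx":-0.0043,"dy":-0.0078,"dz":0,"yaw":5.08}
    - {"dx":-0.0036,"dy":-0.0081,"dz":0,"yaw":5.08}
    - {"dx":0,"dy":0,"dz":0,"yaw":0}
    - {"dx":0,"dy":0,"dz":0,"yaw":0}
    - {"dx":0,"dy":0,"dz":0,"yaw":0}

```text
t: 20.8
eef_pos: [428.4, -116.9, 166.0]
tcp_rot: [3.142, 0.002, 2.751]
ft_force: [5.3, 0.6, -8.3]
opening: 0.227
grip_force: 30.0
```

```bash
python3 hub.py
```

```text
top 239 145.21557397376046
side 192 144.9947183911384
20.9 [ 428.4 -116.9  165.9] ang 159.1 f [ 5.2  0.5 -8.6] tang ccw -2.3
```

Lower it gripped, then open the cage and check.

arm_command:
  deltas:
    - {"dx":0,"dy":0,"dz":-0.004,"yaw":0}
    - {"dx":0,"dy":0,"dz":-0.004,"yaw":0}
    - {"dx":0,"dy":0,"dz":-0.003,"yaw":0}
    - {"dx":0,"dy":0,"dz":0,"yaw":0}
    - {"dx":0,"dy":0,"dz":0,"yaw":0}

```text
t: 21.4
eef_pos: [428.3, -117.0, 154.8]
tcp_rot: [3.142, 0.002, 2.753]
ft_force: [5.9, 0.3, -5.5]
opening: 0.221
grip_force: 30.0
```

arm_command:
  deltas:
    - {"dx":0,"dy":0,"dz":0,"yaw":0}
    - {"dx":0,"dy":0,"dz":0,"yaw":0}
    - {"dx":0,"dy":0,"dz":0,"yaw":0}
    - {"dx":0,"dy":0,"dz":0,"yaw":0}
  gripper: 0.028

```text
t: 21.8
eef_pos: [427.6, -116.8, 154.8]
tcp_rot: [3.142, 0.0, 2.754]
ft_force: [0.0, 0.4, 0.0]
opening: 0.293
grip_force: 0.0
```

```bash
python3 hub.py
```

```text
top 232 134.05106075891626
side 192 133.80031408169253
21.9 [ 427.6 -116.8  154.8] ang 159.2 f [-0.5 -0.2 -0.3] tang ccw 0.4
```

It's home. I'll push clockwise gently to confirm the screw is still at its stop.

arm_command:
  deltas:
    - {"dx":0.001,"dy":0.0028,"dz":0,"yaw":0}
    - {"dx":0.001,"dy":0.0028,"dz":0,"yaw":0}
    - {"dx":0.001,"dy":0.0028,"dz":0,"yaw":0}
    - {"dx":0,"dy":0,"dz":0,"yaw":0}
    - {"dx":0,"dy":0,"dz":0,"yaw":0}

```text
t: 22.4
eef_pos: [430.0, -109.6, 154.7]
tcp_rot: [-3.139, -0.001, 2.755]
ft_force: [-9.1, -17.8, 1.8]
opening: 0.294
grip_force: 10.0
```

arm_command:
  deltas:
    - {"dx":0.001,"dy":0.0028,"dz":0,"yaw":0}
    - {"dx":0,"dy":0,"dz":0,"yaw":0}
    - {"dx":0,"dy":0,"dz":0,"yaw":0}

```text
t: 22.7
eef_pos: [430.4, -108.1, 154.6]
tcp_rot: [-3.137, -0.001, 2.756]
ft_force: [-15.4, -32.4, 2.0]
opening: 0.296
grip_force: 18.0
```

arm_command:
  deltas:
    - {"dx":-0.0013,"dy":-0.0035,"dz":0,"yaw":0}
    - {"dx":-0.0013,"dy":-0.0035,"dz":0,"yaw":0}
    - {"dx":0,"dy":0,"dz":0,"yaw":0}
    - {"dx":0,"dy":0,"dz":0,"yaw":0}

```text
t: 23.1
eef_pos: [429.0, -112.4, 154.7]
tcp_rot: [3.142, -0.0, 2.754]
ft_force: [-2.0, -1.7, 0.1]
opening: 0.297
grip_force: 1.2
```

arm_command:
  deltas:
    - {"dx":0,"dy":0,"dz":0,"yaw":0}
    - {"dx":0,"dy":0,"dz":0,"yaw":0}
    - {"dx":0,"dy":0,"dz":0,"yaw":0}
    - {"dx":0,"dy":0,"dz":0,"yaw":0}
    - {"dx":0,"dy":0,"dz":0.01,"yaw":0}
    - {"dx":0,"dy":0,"dz":0.02,"yaw":0}
    - {"dx":0,"dy":0,"dz":0.03,"yaw":0}
    - {"dx":0,"dy":0,"dz":0.03,"yaw":0}
    - {"dx":0,"dy":0.03,"dz":0.02,"yaw":0}
    - {"dx":0,"dy":0.04,"dz":0,"yaw":0}
    - {"dx":0,"dy":0.04,"dz":0,"yaw":0}
    - {"dx":0,"dy":0.04,"dz":0,"yaw":0}
    - {"dx":0,"dy":0.04,"dz":0,"yaw":0}
    - {"dx":0,"dy":0.02,"dz":0,"yaw":0}
    - {"dx":0,"dy":0,"dz":0,"yaw":0}
    - {"dx":0,"dy":0,"dz":0,"yaw":0}
  gripper: 0.06

```text
t: 24.7
eef_pos: [429.0, 97.3, 265.1]
tcp_rot: [3.142, 0.0, 2.755]
ft_force: [-0.9, -0.2, -0.6]
opening: 0.635
grip_force: 0.0
```

```bash
python3 hub.py
python3 - <<'E'
from cell import read_camera
import cv2,numpy as np,pickle
a=read_camera("top")["color"][130:260,230:420,::-1];b=pickle.load(open("d0.pkl","rb"))["top"]["color"][130:260,230:420,::-1]
cv2.imwrite("pics/end.png",cv2.resize(np.hstack([b,a]),None,fx=2.1,fy=3,interpolation=cv2.INTER_CUBIC))
E
```

```text
top 289 134.1458146348939
side 196 133.78530603317887
24.8 [429.1  96.6 264.9] ang 110.4 f [0.4 0.6 0.4] tang ccw -0.6
```

View pics/end.png

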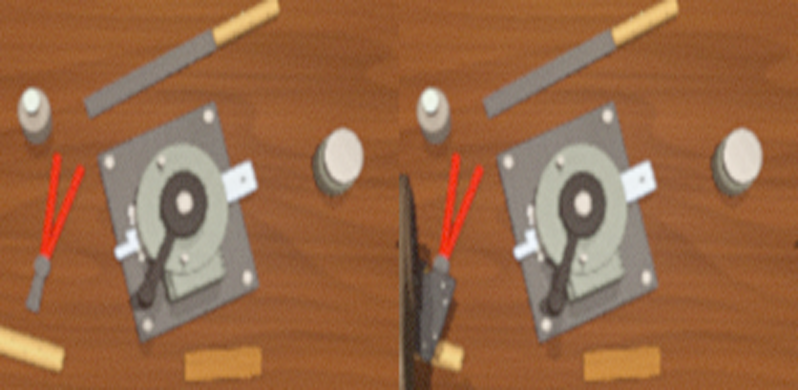

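The before/after view shows the blade and all the things around it unmoved. The lever is home (hub top 134 mm) and parked near the rest pin, with the grip at about (555,300).

```bash
python3 -c "from cell import job_done;print(job_done())"
```

```text
the job is handed in; nothing more can be done
None
```

The blade is clamped and the job is handed in: the screw is at its dead stop (it held against 27–36 N at the grip) and the lever is home in the last gap before the rest stop, about 13° short of it. The blade and the surrounding things look unmoved in the last picture; the pad force itself could not be read and no verdict came back.

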